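Load the exposure unit and switch it on over its screen

ROBOT

A 6-joint arm with a two-finger parallel gripper is mounted at the origin on a cart in front of the work surface, level with it; the furniture and walls round the work are solid. World frame = base frame: x ahead of the robot, y to its left, z up, the work surface at z = 0. Lengths are in m, angles in degrees, forces in N, time in s.
With the tool pointing down it reaches from about 0.35 to 0.925 m from the base axis. Payload 6.4 kg.
Tool frame: the origin (TCP) lies at the very end of the fingers, on their centre line; the grasp point (between the pads) lies 19 mm behind it; z points along the fingers, y is the line along which they close (so a half turn about z gives the same grasp; the last joint's range is limited). The gripper opens to 94 mm and grips with 3 to 60 N. Pads are 16 mm wide; open, the fingers measure 119 mm over their backs; the gripper's body (75 mm by 177 mm) begins 78 mm behind the grasp point.
Start: joints at [65.598, 14.043, 89.255, -0, 76.702, -9.975], TCP at [0.162, 0.63, 0.205] pointing down, gripper open.
Joint ranges: [-179.41, 179.41], [-58.25, 129.5], [7.25, 145.43], [-54.29, 234.29], [11.92, 165.04], [-157.13, 157.13]. Speed limits (degrees/s): [147.25, 147.25, 180, 180, 180, 180].

INTERFACE

Orientations are given as a 3x3 rotation matrix whose columns are the frame's x, y, z axes.
In Python, from workcell import * gives the robot as it stands.
- The arm moves only by the tool play_rows, never from a script. Its argument "series" is one flat list of numbers, 7 for each row, row after row: the shift along the world's x, y, z in cm, then the turn, a rotation vector about the world's x, y, z in degrees, then the closure, from 0 (fully open) to 1 (shut). A call has 1 to 8 rows; each row shifts and turns the commanded pose from where the row before left it; what a row does not reach is not made up. A row lasts 1/8 s, in which the tool goes at most 62.5 mm and 10.7 degrees, less where a joint would pass 70% of its speed; a pose out of reach is approached as far as the arm can. A call with a gripper value outside its range is refused whole. The fingers move at their own pace and stop on an object; the grip force is fixed at half the most. Time passes only in rows, so rows that do not move let the fingers close. It gives the time, the measured TCP pose, the force, the opening and the grip force at its end, in the units of the state.
- state(): the state, without advancing time (a new reading comes with each control period).
- read_camera(name): name is "scene" or "top" or "wrist"; returns the picture (420x560x3 uint8, blue, green, red); there is no depth.
- calibration(name): a dict with "fov_y" (degrees; the focal length in pixels is half the picture's height over the tangent of half this angle, whatever the lens; pixels are square), "cx", "cy" (the principal point, pixels), "R" (3x3) and "t" (3): a world point X has camera coordinates R X + t. Camera axes: x right, y down, z forward; pixel columns grow to the right and rows downward; lengths in m; the calibration is good to about 2 mm. A picture is of the moment at which its call begins: read the wrist's pose just before it. calibration takes no time and is no camera call; for the wrist camera it gives the pose at the moment of the call.
- close_job(): hands the job in; it is judged then, once.
The state is a dict: "time_s": time; "qpos": joint angles; "joint_vel": joint speeds; "joint_efforts": joint torques, N m; "tool_pos": TCP position; "ee_rot": TCP orientation; "contact_force": force on the tool from outside, world axes, zero at the start; "ft_torque": the same for the moment, N m; "gripper_width": opening from 0.0 (shut) to 1.0 (fully open); "grip_force": force on a finger pad.
Only numpy, scipy, OpenCV 4.12 (cv2) and the standard library are available. Lean on these libraries where they do the work, as an engineer would, in place of code of your own. Each camera call takes 0.05 s, during which the arm holds its last target. There are 200 camera calls.

TASK

Draw the empty carriage of the exposure unit by its post all the way out to the left, stand every small amber jar from the worktop upright in its pockets, and slide it back to the right along its track until it clicks home against its stop. Then take the bent rod from its rest, reach over the clear screen with it and throw the toggle lever behind the screen from left fully over to the right, using only the rod on the lever and not knocking the screen. Finally hang the rod back on its rest as it was.

Things in the scene. Friction and masses are not known exactly. Their poses are not given: they have to be found in the camera images.
- jar_0_center (a point): Squat amber glass sample jar with a black screw cap and a paper label band, 44 mm in diameter, 46 mm tall, 90 g, heavy in its foot; stands upright on the worktop at the start. The point is its centre, half-way up (23 mm above its foot), z up. Two or three of the three equal jars are present; an absent one reads None.
- jar_1_center (a point): Squat amber glass sample jar with a black screw cap and a paper label band, 44 mm in diameter, 46 mm tall, 90 g, heavy in its foot; stands upright on the worktop at the start. The point is its centre, half-way up (23 mm above its foot), z up. Two or three of the three equal jars are present; an absent one reads None.
- jar_2_center (a point): Squat amber glass sample jar with a black screw cap and a paper label band, 44 mm in diameter, 46 mm tall, 90 g, heavy in its foot; stands upright on the worktop at the start. The point is its centre, half-way up (23 mm above its foot), z up. Two or three of the three equal jars are present; an absent one reads None.
- unit: The exposure unit, fixed to the worktop: an aluminium base plate 155 x 520 x 12 mm carrying a white cabinet at the back, the track with the carriage, the clear screen in front and the toggle lever. Origin on the worktop on the track's centre line; its x points away from the robot, its y (along the track) to the robot's left, z up. The base plate spans x -55..100, y -260..260 mm. The cabinet spans x 53..103, y -255..25 mm and stands 130 mm above the worktop.
- screen_top (a point): Middle of the top edge of the clear upright screen (8 mm thick, 290 mm long along the unit's y, top 165 mm above the worktop). It stands 48 mm in front of the track's centre line, at unit y -260..30 mm, between the robot and the lever. Axes as the unit.
- carriage_floor (a point): Centre of the carriage's floor, 34 mm above the worktop; axes as the unit. The carriage is an aluminium tray 59 mm (x) by 169 mm (y) with walls 24 mm above its floor and two cross walls: three pockets in a row, 51 x 51 mm inside, centred at y -55, 0 and 55 mm. One jar stands in each; its upper 22 mm stick out. It starts home (right end, mostly behind the screen); at the left end it is clear.
- carriage_post (a point): Upright steel post (handle) at the left end of the carriage, 14 mm in diameter with an 18 mm cap, 118 mm to the left of the carriage's centre; it reaches from 36 to 150 mm above the worktop. The point lies on its axis 127 mm above the worktop (the cap begins 17 mm higher). It can be pinched from above or pushed.
- carriage (a joint): Travel of the carriage along its track, m: 0 at the left end, 0.150 at the stop at the right (home). It slides to the unit's -y (robot's right) with about 1 N; from 0.134 on a spring roller must be overcome (about 6 N, as much to leave home again); it is passed at 0.1425 and then draws the carriage to the stop at 0.150 and holds it there.
- lever (a joint): Angle of the toggle lever, rad: 0 = leaning left (off, as found; 0.45 rad from upright), 0.9 = leaning right (on) against its stop. Stays where it is left; friction 0.05 N m, i.e. 1 to 2.5 N at the stem.
- lever_pivot (a point): Pivot of the toggle lever, 70 mm above the worktop on top of a grey block 44 x 50 mm and 62 mm high, behind the screen at the right end of the unit (unit x 0, y -190 mm). Axes as the unit; the lever swings about unit x, so its tip moves along unit y. With the carriage home, the carriage's right end lies 95 mm to the left of the pivot.
- lever_tip (a point): Centre of the 16 mm ball at the end of the toggle lever: an 8 mm stem, 55 mm from pivot to ball centre. The ball is 120 mm above the worktop at both ends of the swing.
- rod_grip (a point): Middle of the rubber grip (62 mm long, 14 mm wide, 16 mm high) of the bent steel rod, 160 g. x along the rod's straight part (12 mm square, level) towards the bent end, z up. The straight part reaches from 74 mm behind this point to 155 mm ahead of it; at 150 mm ahead a round leg 10 mm in diameter goes straight down, its round 12 mm end 110 mm below the straight part's axis. The rod weighs evenly about the grip (centre of mass within 35 mm of it).
- rod_tip (a point): Lowest point of the rod's down-bent leg, axes as rod_grip.
- rest_point (a point): Where rod_grip lies when the rod hangs on its rest; 135 mm above the worktop, axes as rod_grip then (x towards the leg, which hangs outside the rest). The rest is fixed: a grey foot 170 x 80 mm with two upright forks, 55 mm behind and 75 mm ahead of this point, each 10 mm thick with a slot 21 mm wide that takes the straight part, flaring to about 40 mm at its mouth 170 mm above the worktop. The leg's side is open.
- rod: The bent rod as a whole; origin and axes as rod_grip.
- screen: The clear screen; origin at the middle of its lower edge, 12 mm above the worktop.
- jar_0: Jar 0 as a whole; origin at the centre of its foot.
- jar_1: Jar 1 as a whole; origin at the centre of its foot.
- jar_2: Jar 2 as a whole; origin at the centre of its foot.
Mind the look-alikes: they are no part of the job. Leave any green, red or yellow look-alike of the jar_0 alone.

How it is judged:
By the outcome, as a careful person would: the job done as asked, in the order asked, and still so for the second after the job is handed in, with the robot touching nothing.
Of jar_0, jar_1, jar_2 only 2 to 3 are there at a start; the rules pass over those that are not, and their reading is None.
At some moment in a run one of jar_0, jar_1, jar_2 may be knocked a few centimetres aside while the robot is not near it.
It also fails if it takes over 192 s, if anything falls off the work surface, if the arm or the gripper's body presses on something with over 40 N, if the wrist force passes 120 N, or if a joint passes its speed limit or range.

## Working session

There is one attempt and no reset: what is moved stays moved. The work goes in short steps, Python scripts to look and compute and a tool call to move; the robot and the scene stay as the last step left them, time stands still between calls to the robot, and variables do not carry over. Pictures are saved under pics/ and viewed, at most 14 in all, crops included, and the job is handed in when it is done.

Besides the shell and the picture viewer there is one more tool, called after "Call:" in YAML: its name, and indented under it one key for each argument. play_rows: Moves the arm, as the interface text tells. Its arguments: {"type":"object","properties":{"series":{"type":"array","items":{"type":"number"}}},"required":["series"]}

```bash
mkdir -p pics; ls; cat > h.py <<'E'
from workcell import *
import numpy as np, cv2
def K(n):
    c=calibration(n); f=210/np.tan(np.radians(c["fov_y"])/2); return c,f
def ray(n,u,v,c=None):
    if c is None: c=calibration(n)
    f=210/np.tan(np.radians(c["fov_y"])/2)
    R=np.array(c["R"]);t=np.array(c["t"])
    d=R.T@np.array([(u-c["cx"])/f,(v-c["cy"])/f,1]); return -R.T@t,d
def onz(n,u,v,z,c=None):
    o,d=ray(n,u,v,c); return o+d*(z-o[2])/d[2]
def proj(n,X,c=None):
    if c is None: c=calibration(n)
    f=210/np.tan(np.radians(c["fov_y"])/2)
    p=np.array(c["R"])@np.array(X)+np.array(c["t"]); return np.array([c["cx"]+f*p[0]/p[2],c["cy"]+f*p[1]/p[2]])
def tri(a,b):
    # a,b = (o,d)
    A=[];B=[]
    for o,d in (a,b):
        d=d/np.linalg.norm(d);P=np.eye(3)-np.outer(d,d);A.append(P);B.append(P@o)
    return np.linalg.lstsq(np.vstack(A),np.hstack(B),rcond=None)[0]
E
python3 - <<'E'
from h import *
s=state();print({k:np.round(v,3) for k,v in s.items()})
for n in("scene","top","wrist"):
    im=read_camera(n);cv2.imwrite(f"pics/{n}0.png",im)
    c=calibration(n);print(n,c["fov_y"],c["cx"],c["cy"],np.round(-np.array(c["R"]).T@c["t"],3),np.round(c["R"],3).tolist())
a=cv2.imread("pics/scene0.png");b=cv2.imread("pics/top0.png")
cv2.imwrite("pics/s.png",cv2.resize(a,(800,600)));cv2.imwrite("pics/t.png",cv2.resize(b,(800,600)))
E
```

```text
pics
{'time_s': np.float64(0.0), 'qpos': array([65.6  , 14.082, 89.323, -0.   , 76.702, -9.975]), 'joint_vel': array([ 0.026,  0.013,  0.031, -0.082, -0.033,  0.048]), 'joint_efforts': array([ 1.0000e-03, -4.1584e+01, -3.1460e+01,  6.9000e-02,  3.3000e-02,
       -0.0000e+00]), 'tool_pos': array([0.162, 0.629, 0.204]), 'ee_rot': array([[-0.968,  0.249, -0.001],
       [ 0.249,  0.968, -0.002],
       [ 0.   , -0.002, -1.   ]]), 'contact_force': array([-0.047,  0.182,  0.42 ]), 'ft_torque': array([ 0.027,  0.013, -0.027]), 'grip_force': np.float64(0.0), 'gripper_width': np.float64(0.999)}
scene 49.128200946499895 275.69236930603046 214.53862440902518 [-0.219 -0.618  0.716] [[0.627, -0.779, -0.012], [-0.419, -0.324, -0.848], [0.657, 0.537, -0.53]]
top 46.815624945250256 284.11528154796605 208.94639008667542 [0.326 0.007 1.319] [[-0.005, -1.0, 0.023], [-0.988, 0.001, -0.155], [0.155, -0.023, -0.988]]
wrist 60.249800384432426 279.384074281716 209.81994031694322 [0.091 0.648 0.384] [[0.248, 0.969, -0.002], [0.936, -0.239, 0.258], [0.25, -0.066, -0.966]]
```

View pics/s.png

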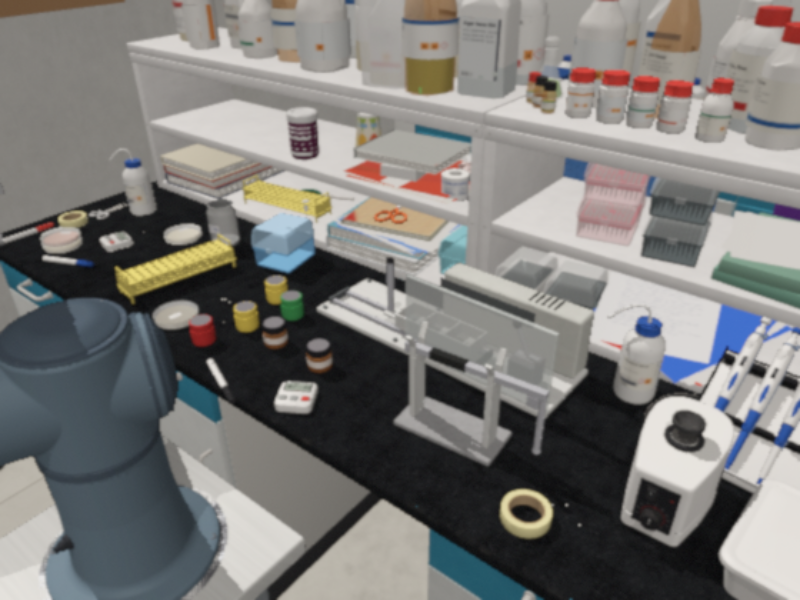

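View pics/t.png

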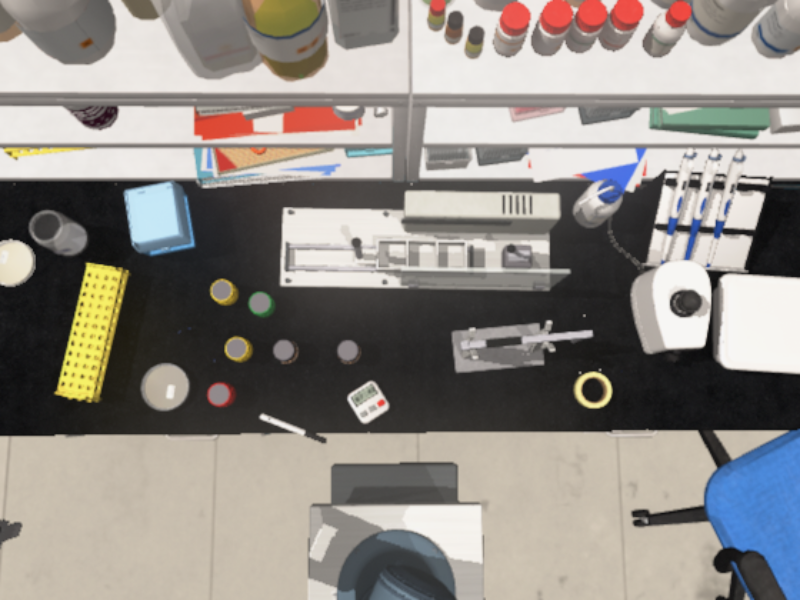

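The scene view (800x600) shows dark-capped amber jars at (275,332) and (319,354). It also shows look-alikes: yellow at (246,316) and (276,290), green at (291,305), red at (202,330). In the top view the ambers are at (285,350) and (348,351). I'll confirm this in enlarged crops.

```bash
python3 - <<'E'
import cv2
a=cv2.imread("pics/scene0.png");b=cv2.imread("pics/top0.png")
cv2.imwrite("pics/s1.png",cv2.resize(a[180:280,120:260],(800,571),interpolation=cv2.INTER_CUBIC))
cv2.imwrite("pics/t1.png",cv2.resize(b[130:270,190:430],(800,467),interpolation=cv2.INTER_CUBIC))
cv2.imwrite("pics/s2.png",cv2.resize(a[165:330,215:425],(764,600),interpolation=cv2.INTER_CUBIC))
E
```

```text
(no output)
```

View pics/s1.png

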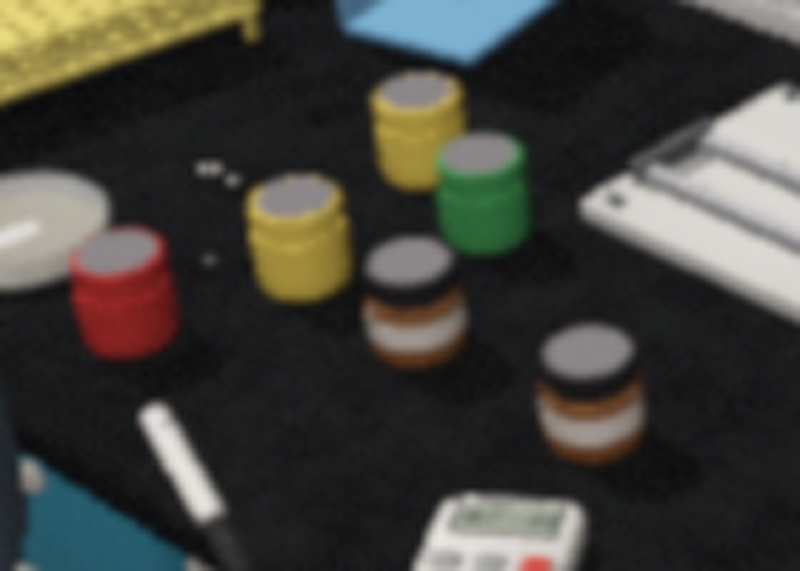

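View pics/t1.png

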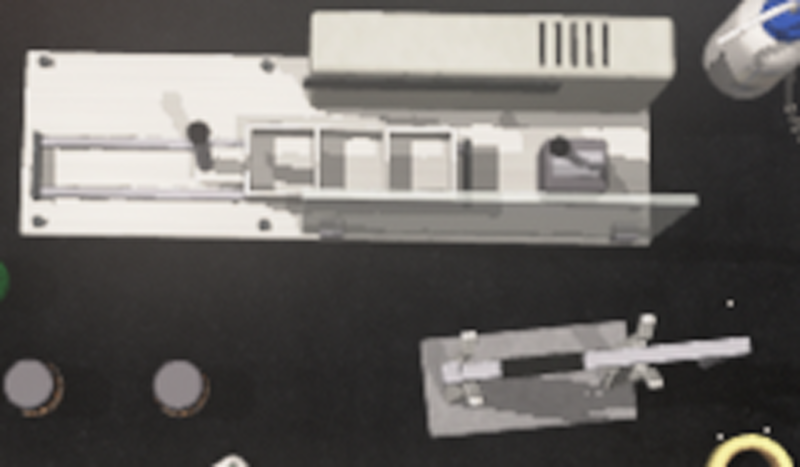

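View pics/s2.png

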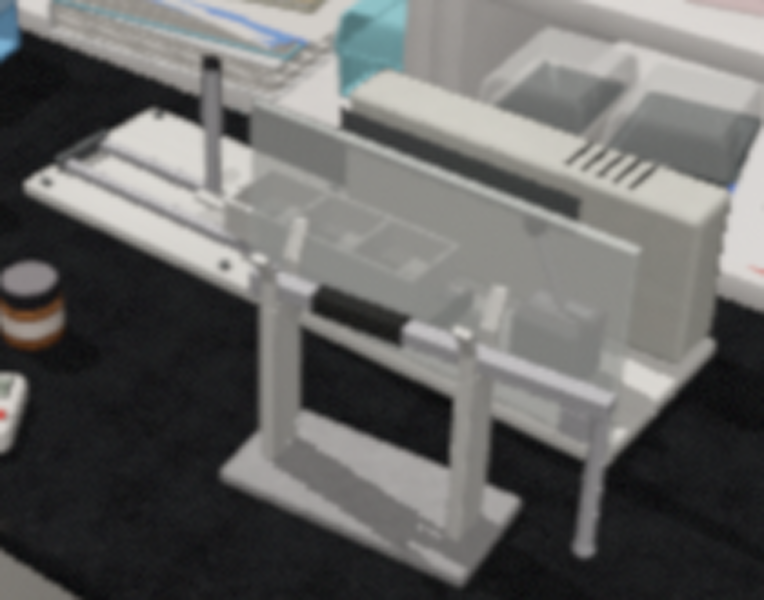

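```bash
python3 - <<'E'
from h import *
T=lambda u,v:(190+u/3.3333-.35,130+v/3.3333-.35)
S=lambda u,v:(215+u/3.638-.35,165+v/3.638-.35)
S1=lambda u,v:(120+u/5.714-.4,180+v/5.714-.4)
for nm,p,z in [("LB",(27,50),.012),("LF",(21,235),.012),("RF",(648,245),.012),("post",(198,131),.150),("ball",(560,147),.128),("jarA",(30,384),.046),("jarB",(179,385),.046),("rodtail",(443,371),.141),("rodend",(750,345),.141),("gripL",(501,366),.143),("gripR",(586,359),.143),("scrL",(302,196),.165),("scrR",(697,201),.165),("carLB",(246,127),.058),("carRF",(458,193),.058),("footLF",(432,437),0.005),("footLB",(421,341),.005),("footRF",(636,418),.005)]:
    print(nm,np.round(onz("top",*T(*p),z),4))
for nm,p,z in [("post",(211,62),.150),("ball",(537,226),.12),("LF",(25,186),.012),("scrR",(637,250),.165),("scrL",(253,103),.165),("tail",(258,270),.141),("end",(612,400),.141),("legtip",(583,552),.025),("cabRF",(722,215),.13)]:
    print("s",nm,np.round(onz("scene",*S(*p),z),4))
for p in [(411,263),(588,353)]: print("s jar",np.round(onz("scene",*S1(*p),.046),4))
print("tri rodend",tri(ray("top",*T(750,345)),ray("scene",*S(612,398))))
print("tri post",tri(ray("top",*T(198,131)),ray("scene",*S(211,62))))
E
```

```text
LB [0.7127 0.2152 0.012 ]
LF [0.5564 0.2166 0.012 ]
RF [ 0.5475 -0.2981  0.012 ]
post [0.6101 0.0657 0.15  ]
ball [ 0.6032 -0.2069  0.128 ]
jarA [0.4317 0.2014 0.046 ]
jarB [0.4305 0.0846 0.046 ]
rodtail [ 0.4324 -0.1139  0.141 ]
rodend [ 0.4509 -0.3407  0.141 ]
gripL [ 0.4357 -0.1562  0.143 ]
gripR [ 0.4407 -0.2188  0.143 ]
scrL [ 0.558  -0.0108  0.165 ]
scrR [ 0.5542 -0.2996  0.165 ]
carLB [0.6357 0.0321 0.058 ]
carRF [ 0.5819 -0.1368  0.058 ]
footLF [ 0.391 -0.118  0.005]
footLB [ 0.4692 -0.1102  0.005 ]
footRF [ 0.4058 -0.2846  0.005 ]
s post [0.6054 0.0643 0.15  ]
s ball [ 0.6022 -0.2081  0.12  ]
s LF [0.5534 0.2153 0.012 ]
s scrR [ 0.5535 -0.2975  0.165 ]
s scrL [ 0.5551 -0.0134  0.165 ]
s tail [ 0.4295 -0.1149  0.141 ]
s end [ 0.4499 -0.3386  0.141 ]
s legtip [ 0.4519 -0.3334  0.025 ]
s cabRF [ 0.6715 -0.3016  0.13  ]
s jar [0.4317 0.2036 0.046 ]
s jar [0.4303 0.0873 0.046 ]
tri rodend [ 0.45010349 -0.33935239  0.14287467]
tri post [0.60992695 0.06664685 0.14752901]
```

Two amber jars with black caps and white label bands fit: A at (0.432, 0.202) and B at (0.430, 0.086). The other four are coloured look-alikes. The unit origin is about (0.607, -0.042) with yaw about -0.9°. The post is at (0.608, 0.065) and the rod grip at (0.438, -0.187). I'll go to the post first, with the fingers closing along x.

Call:
play_rows:
  series: [2.8,-3.5,0.4,0,0,-4.8,0,2.8,-3.5,0.4,0,0,-4.8,0,2.8,-3.5,0.4,0,0,-4.8,0,2.8,-3.5,0.4,0,0,-4.8,0,2.8,-3.5,0.4,0,0,-4.8,0,2.8,-3.5,0.4,0,0,-4.8,0,2.8,-3.5,0,0,0,-4.8,0,2.8,-3.5,0,0,0,-4.8,0]

```text
time_s: 1.15
tool_pos: [0.3866, 0.3482, 0.2293]
ee_rot: [[-0.602, 0.798, -0.0], [0.798, 0.602, -0.0], [-0.0, -0.0, -1.0]]
contact_force: [-0.8, 0.1, -1.1]
gripper_width: 0.998
grip_force: 0.0
```

Call:
play_rows:
  series: [2.8,-3.5,0,0,0,-4.8,0,2.8,-3.5,0,0,0,-4.8,0,2.8,-3.5,0,0,0,-4.8,0,2.8,-3.5,0,0,0,-4.8,0,2.8,-3.5,0,0,0,-4.8,0,2.8,-3.5,0,0,0,-4.8,0,2.8,-3.5,0,0,0,-4.8,0,2.65,-4.0,0,0,0,-4.7,0]

```text
time_s: 2.15
tool_pos: [0.609, 0.0634, 0.2291]
ee_rot: [[0.022, 1.0, -0.001], [1.0, -0.022, 0.0], [0.0, -0.001, -1.0]]
contact_force: [0.7, 1.1, -0.5]
gripper_width: 0.998
grip_force: 0.0
```

Call:
play_rows:
  series: [0,0,0,0,0,0,0,0,0,0,0,0,0,0]

```text
time_s: 2.4
tool_pos: [0.6079, 0.065, 0.229]
ee_rot: [[0.019, 1.0, -0.001], [1.0, -0.019, 0.0], [0.0, -0.001, -1.0]]
contact_force: [-1.0, 0.0, 0.1]
gripper_width: 1.001
grip_force: 0.0
```

```bash
python3 - <<'E'
from h import *
s=state();print(s["time_s"],np.round(s["tool_pos"],4),np.round(s["ee_rot"],3).tolist(),np.round(s["qpos"],1))
c=calibration("wrist");im=read_camera("wrist")
for nm,X in [("post",(.6085,.0653,.15)),("carL",(.6085-.0005,.0321,.058))]: print(nm,proj("wrist",X,c))
cv2.imwrite("pics/w1.png",im)
E
```

```text
2.4 [0.6079 0.065  0.229 ] [[0.019, 1.0, -0.001], [1.0, -0.019, 0.0], [0.0, -0.001, -1.0]] [-4.5  7.9 93.8  0.  78.4 -3.4]
post [278.25448045 217.05075957]
carL [278.74970421 223.31041879]
```

View pics/w1.png

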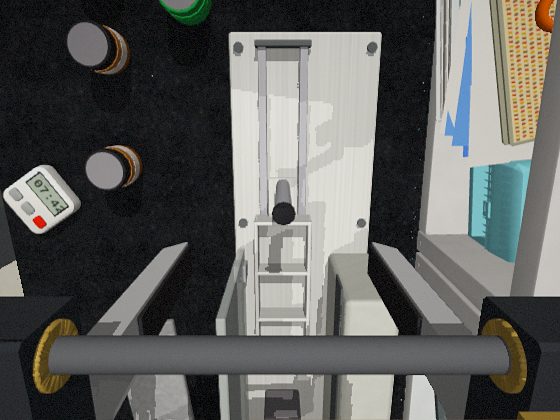

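The wrist view shows the post cap at (283,212), the jar caps at about (92,46) and (107,168), and the tray pockets below. I'll refine from those pixels.

```bash
python3 - <<'E'
from h import *
for nm,p,z in [("post",(283.5,212.5),.15),("A",(92,46),.046),("B",(107,168),.046),("LF",(230,33),.012),("LB",(381,33),.012),("railL",(262,45),.02),("railR",(305,45),.02),("crossL",(257,223),.058),("crossR",(308,223),.058)]:
    print(nm,np.round(onz("wrist",*p,z),4))
E
```

```text
post [0.6123 0.0691 0.15  ]
A [0.4382 0.2033 0.046 ]
B [0.4361 0.0899 0.046 ]
LF [0.5623 0.2188 0.012 ]
LB [0.7137 0.2161 0.012 ]
railL [0.5944 0.2057 0.02  ]
railR [0.6369 0.205  0.02  ]
crossL [0.5859 0.0332 0.058 ]
crossR [0.6376 0.0323 0.058 ]
```

Call:
play_rows:
  series: [0.2,0.2,-4,0,0,0,0,0,0,-4,0,0,0,0,0,0,-3.9,0,0,0,0,0,0,0,0,0,0,1,0,0,0,0,0,0,1,0,0,0,0,0,0,1,0,0,0,0,0,0,1,0,0,0,0,0,0,1]

```text
time_s: 3.45
tool_pos: [0.6108, 0.0665, 0.1112]
ee_rot: [[0.02, 1.0, 0.001], [1.0, -0.02, -0.0], [-0.0, 0.001, -1.0]]
contact_force: [-0.4, 0.4, -0.0]
gripper_width: 0.501
grip_force: 0.0
```

Call:
play_rows:
  series: [0,0,0,0,0,0,1,0,0,0,0,0,0,1]

```text
time_s: 3.7
tool_pos: [0.6104, 0.0665, 0.1104]
ee_rot: [[0.02, 1.0, -0.0], [1.0, -0.02, 0.0], [0.0, -0.0, -1.0]]
contact_force: [-0.2, -0.9, -0.3]
gripper_width: 0.291
grip_force: 0.0
```

Call:
play_rows:
  series: [0,0,0,0,0,0,1,0,0,0,0,0,0,1,0,0,0,0,0,0,1,0,0,0,0,0,0,1]

```text
time_s: 4.2
tool_pos: [0.6107, 0.0665, 0.1104]
ee_rot: [[0.02, 1.0, 0.001], [1.0, -0.02, -0.0], [-0.0, 0.001, -1.0]]
contact_force: [2.8, -0.5, -2.1]
gripper_width: 0.177
grip_force: 30.0
```

Call:
play_rows:
  series: [0,1,0,0,0,0,1,0.05,2,0,0,0,0,1,0.05,2,0,0,0,0,1,0.05,2,0,0,0,0,1,0.05,2,0,0,0,0,1,0,2,0,0,0,0,1,0.05,2,0,0,0,0,1,0,1,0,0,0,0,1]

```text
time_s: 5.2
tool_pos: [0.6134, 0.2082, 0.1105]
ee_rot: [[0.019, 1.0, 0.002], [1.0, -0.019, 0.0], [0.0, 0.002, -1.0]]
contact_force: [5.7, -2.1, -4.4]
gripper_width: 0.177
grip_force: 30.0
```

Call:
play_rows:
  series: [0,0.6,0,0,0,0,1,0,0.5,0,0,0,0,1,0,0,0,0,0,0,1,0,0,0,0,0,0,1]

```text
time_s: 5.7
tool_pos: [0.6135, 0.2165, 0.1104]
ee_rot: [[0.019, 1.0, 0.001], [1.0, -0.019, -0.003], [-0.003, 0.001, -1.0]]
contact_force: [5.2, -6.1, -2.5]
gripper_width: 0.179
grip_force: 30.0
```

Call:
play_rows:
  series: [0,-0.1,0,0,0,0,0,0,0,0,0,0,0,0,0,0,0,0,0,0,0,0,0,0,0,0,0,0,0,0,3,0,0,0,0,0,0,4,0,0,0,0,-2,0,3,0,0,0,0,-4,-0.3,0,0,0,0,0]

```text
time_s: 6.7
tool_pos: [0.5547, 0.2139, 0.2141]
ee_rot: [[0.02, 1.0, 0.006], [1.0, -0.02, 0.001], [0.001, 0.006, -1.0]]
contact_force: [-0.1, 1.2, 0.3]
gripper_width: 0.983
grip_force: 0.0
```

Call:
play_rows:
  series: [-4,-0.3,0,0,0,0,0,-4,-0.3,0,0,0,0,0,-3,-0.2,0,0,0,0,0,-1,0,0,0,0,0,0,0,0,0,0,0,0,0,0,0,0,0,0,0,0,0,0,0,0,0,0,0]

```text
time_s: 7.58
tool_pos: [0.4336, 0.2054, 0.2104]
ee_rot: [[0.02, 1.0, -0.0], [1.0, -0.02, -0.0], [-0.0, -0.0, -1.0]]
contact_force: [0.3, 0.5, -0.1]
gripper_width: 0.998
grip_force: 0.0
```

```bash
python3 - <<'E'
from h import *
s=state();print(s["time_s"],np.round(s["tool_pos"],4),s["gripper_width"])
c=calibration("wrist");im=read_camera("wrist");t=read_camera("top")
cv2.imwrite("pics/t2.png",t);cv2.imwrite("pics/w2.png",im)
o=np.zeros((560,800,3),np.uint8); o[:420,:560]=im
o2=cv2.resize(t[130:270,190:430],(800,467),interpolation=cv2.INTER_CUBIC)
cv2.imwrite("pics/t2c.png",o2)
E
```

```text
7.575 [0.4336 0.2054 0.2104] 0.9982415937956796
```

View pics/w2.png

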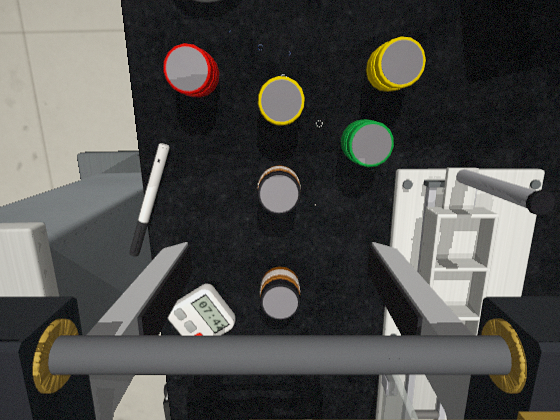

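View pics/t2c.png

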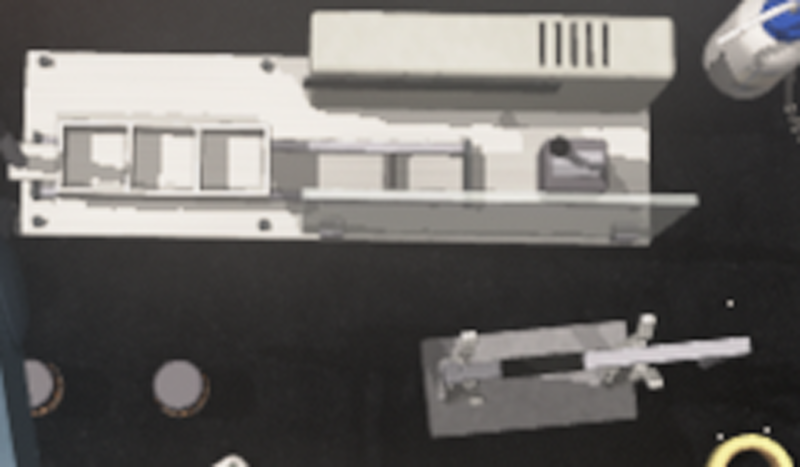

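The wrist view has amber A at (279,190), amber B at (280,301), yellow at (281,100) and green at (368,142). The top view shows the carriage at its left end and all pockets empty.

```bash
python3 - <<'E'
from h import *
T=lambda u,v:(190+u/3.3333-.35,130+v/3.3333-.35)
for nm,p in [("LB",(62,124)),("RF",(270,194)),("LF",(62,190)),("RB",(268,126)),("midpocketLB",(135,129)),("mRF",(199,190)),("rLB",(202,128)),("rRF",(266,188))]:
    print(nm,np.round(onz("top",*T(*p),.058),4))
for nm,p,z in [("A",(279,190),.046),("B",(280,301),.046),("pocketL",(429,213),.058),("a",(495,221),.058),("b",(489,268),.058),("c",(431,262),.058)]: print(nm,np.round(onz("wrist",*p,z),4))
E
```

```text
LB [0.6381 0.1787 0.058 ]
RF [0.5811 0.0129 0.058 ]
LF [0.5844 0.1777 0.058 ]
RB [0.6366 0.0145 0.058 ]
midpocketLB [0.6341 0.1206 0.058 ]
mRF [0.5844 0.0693 0.058 ]
rLB [0.6349 0.0672 0.058 ]
rRF [0.586  0.0161 0.058 ]
A [0.4345 0.2083 0.046 ]
B [0.4333 0.0889 0.046 ]
pocketL [0.5768 0.1858 0.058 ]
a [0.6406 0.1767 0.058 ]
b [0.6412 0.128  0.058 ]
c [0.5832 0.1355 0.058 ]
```

Call:
play_rows:
  series: [0,-0.2,-4,0,0,0,0.25,0,0,-5,0,0,0,0.25,0,0,-5,0,0,0,0.25,0,0,-3,0,0,0,0.25,0,0,-1.3,0,0,0,0.25,0,0,0,0,0,0,1,0,0,0,0,0,0,1,0,0,0,0,0,0,1]

```text
time_s: 8.68
tool_pos: [0.434, 0.2038, 0.0288]
ee_rot: [[0.02, 1.0, 0.002], [1.0, -0.02, 0.001], [0.001, 0.002, -1.0]]
contact_force: [-0.9, -0.7, -0.1]
gripper_width: 0.471
grip_force: 0.3
```

Call:
play_rows:
  series: [0,0,0,0,0,0,1,0,0,0,0,0,0,1,0,0,0,0,0,0,1,0,0,0,0,0,0,1]

```text
time_s: 9.18
tool_pos: [0.434, 0.2038, 0.0288]
ee_rot: [[0.02, 1.0, 0.002], [1.0, -0.02, 0.0], [0.001, 0.002, -1.0]]
contact_force: [-0.6, -0.1, 6.7]
gripper_width: 0.453
grip_force: 30.0
```

Call:
play_rows:
  series: [0,0,2,0,0,0,1,0,0,4,0,0,0,1,0,-1,4,0,0,0,1,2,-2,0,0,0,0,1,4,-2.6,0,0,0,0,1,4,-2.5,0,0,0,0,1,4,-1.5,0,0,0,0,1,3,-1,0,0,0,0,1]

```text
time_s: 10.18
tool_pos: [0.6042, 0.0965, 0.1271]
ee_rot: [[0.021, 1.0, -0.0], [1.0, -0.021, -0.0], [-0.0, -0.0, -1.0]]
contact_force: [0.5, 0.8, -0.6]
gripper_width: 0.455
grip_force: 30.0
```

Call:
play_rows:
  series: [0.85,0,0,0,0,0,1,0,0,0,0,0,0,1,0,0,0,0,0,0,1]

```text
time_s: 10.55
tool_pos: [0.6102, 0.0982, 0.1272]
ee_rot: [[0.019, 1.0, -0.001], [1.0, -0.019, 0.0], [0.0, -0.001, -1.0]]
contact_force: [-0.0, 0.0, -0.9]
gripper_width: 0.452
grip_force: 30.0
```

```bash
python3 - <<'E'
from h import *
s=state();print(s["time_s"],np.round(s["tool_pos"],4),s["gripper_width"],s["grip_force"])
im=read_camera("wrist");a=read_camera("scene");print(calibration("wrist")["t"])
cv2.imwrite("pics/w3.png",im);cv2.imwrite("pics/s3.png",a)
x=np.hstack([cv2.resize(im[150:420,180:390],(420,540)),cv2.resize(a[140:290,190:300],(380,540))])
cv2.imwrite("pics/c3.png",x)
E
```

```text
10.55 [0.6102 0.0982 0.1272] 0.45173561289488245 30.00041037797928
[-0.61014005  0.09836998  0.34423612]
```

View pics/c3.png

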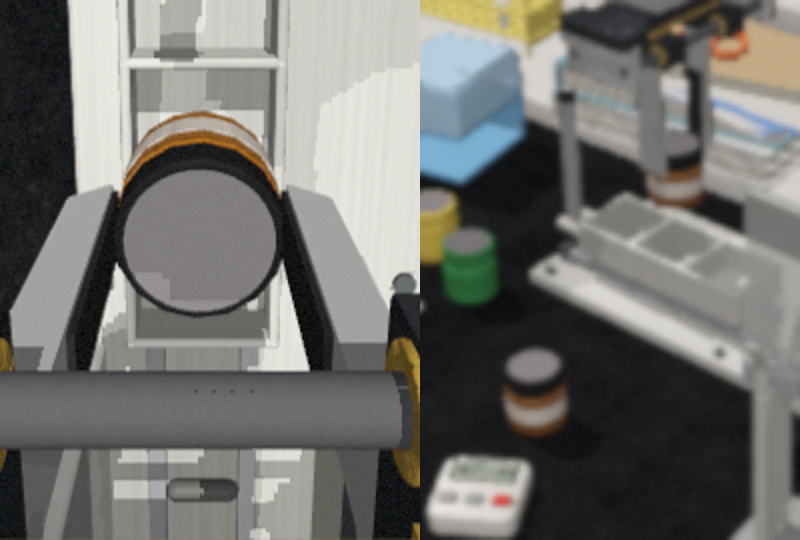

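```bash
python3 - <<'E'
from h import *
for nm,p,z in [("cross",(282,181),.058),("end",(281.5,322),.058),("jartop",(280,150+241/2),.1272-.0288+.046)]: print(nm,np.round(onz("wrist",*p,z),4))
E
```

```text
cross [0.6144 0.1272 0.058 ]
end [0.6122 0.0163 0.058 ]
jartop [0.6124 0.0991 0.1444]
```

Call:
play_rows:
  series: [0.17,0.07,0,0,0,0,1,0,0,-2,0,0,0,1,0,0,-2,0,0,0,1,0,0,-1,0,0,0,1,0,0,-0.8,0,0,0,1,0,0,-0.5,0,0,0,1,0,0,0,0,0,0,1,0,0,0,0,0,0,1]

```text
time_s: 11.65
tool_pos: [0.6136, 0.0982, 0.0651]
ee_rot: [[0.02, 1.0, 0.001], [1.0, -0.02, -0.0], [-0.0, 0.001, -1.0]]
contact_force: [0.4, -0.0, -0.7]
gripper_width: 0.452
grip_force: 30.0
```

Call:
play_rows:
  series: [0,0,-0.2,0,0,0,1,0,0,0,0,0,0,0.2,0,0,0,0,0,0,0.2,0,0,0,0,0,0,0.2,0,0,2,0,0,0,0.2,0,0,4,0,0,0,0.2,0,0,4,0,0,0,0.2,-3,0,3,0,0,0,0.2]

```text
time_s: 12.65
tool_pos: [0.5849, 0.098, 0.1966]
ee_rot: [[0.02, 1.0, 0.005], [1.0, -0.02, -0.0], [0.0, 0.005, -1.0]]
contact_force: [-0.6, -0.3, 0.0]
gripper_width: 0.804
grip_force: 0.0
```

Call:
play_rows:
  series: [-5,-0.2,0,0,0,0,0.2,-5,-0.2,0,0,0,0,0.2,-4,-0.2,0,0,0,0,0.2,-1,-0.3,0,0,0,0,0.2,0,0,0,0,0,0,0.2,0,0,0,0,0,0,0.2]

```text
time_s: 13.4
tool_pos: [0.4344, 0.089, 0.1931]
ee_rot: [[0.02, 1.0, 0.001], [1.0, -0.02, -0.0], [0.0, 0.001, -1.0]]
contact_force: [-0.3, -0.7, 0.5]
gripper_width: 0.799
grip_force: 0.0
```

```bash
python3 - <<'E'
from h import *
s=state();print(s["time_s"],np.round(s["tool_pos"],4),s["gripper_width"])
t=read_camera("top");im=read_camera("wrist")
x=np.hstack([cv2.resize(im,(400,300)),cv2.resize(t[125:265,190:430],(400,300))])
y=cv2.resize(read_camera("scene")[150:290,190:400],(800,300))
cv2.imwrite("pics/c4.png",np.vstack([x,y])); cv2.imwrite("pics/w4.png",im)
E
```

```text
13.4 [0.4344 0.089  0.1931] 0.7992897549963497
```

View pics/c4.png

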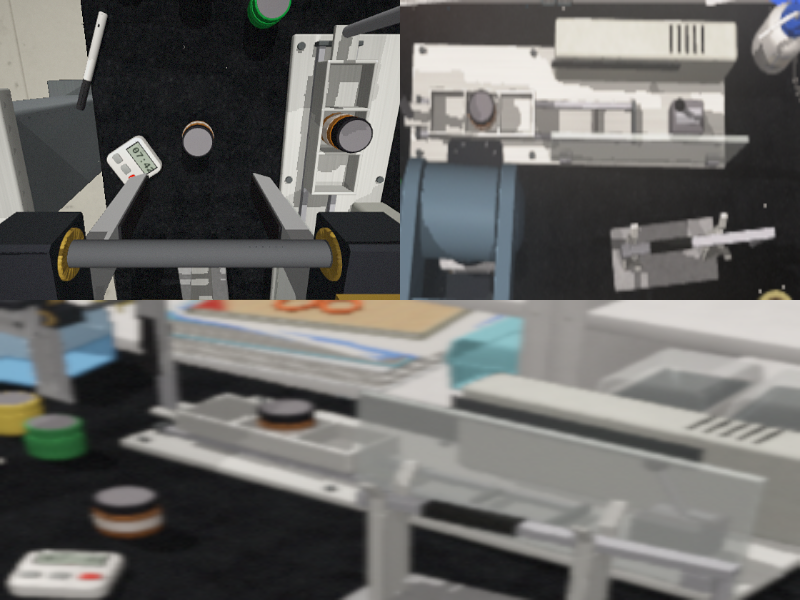

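Jar A stands in the middle pocket. Jar B is at about (277,196) in the wrist view, clear of the timer.

```bash
python3 - <<'E'
from h import *
im=cv2.imread("pics/w4.png");g=cv2.inRange(im,(110,100,110),(170,160,170))
n,l,st,ce=cv2.connectedComponentsWithStats(cv2.morphologyEx(g,cv2.MORPH_OPEN,np.ones((5,5))))
for i in range(1,n):
    u,v=ce[i]
    if 900<st[i][4]<3000 and 200<u<360 and 100<v<260: print(st[i],ce[i],np.round(onz("wrist",u,v,.046),4))
im=cv2.imread("pics/w2.png")
E
```

```text
[ 257  180   40   38 1210] [276.52066116 198.48181818] [0.4327 0.0878 0.046 ]
```

Call:
play_rows:
  series: [-0.1,-0.2,-4,0,0,0,0.2,0,0,-5,0,0,0,0.2,0,0,-4,0,0,0,0.2,0,0,-2.5,0,0,0,0.2,0,0,-1,0,0,0,0.2,0,0,0,0,0,0,1,0,0,0,0,0,0,1,0,0,0,0,0,0,1]

```text
time_s: 14.55
tool_pos: [0.4331, 0.0872, 0.0285]
ee_rot: [[0.02, 1.0, 0.002], [1.0, -0.02, -0.0], [-0.0, 0.002, -1.0]]
contact_force: [-0.4, 0.1, 0.3]
gripper_width: 0.521
grip_force: 0.0
```

Call:
play_rows:
  series: [0,0,0,0,0,0,1,0,0,0,0,0,0,1,0,0,0,0,0,0,1,0,0,2,0,0,0,1,0,0,4,0,0,0,1,0,0,4,0,0,0,1]

```text
time_s: 15.3
tool_pos: [0.4314, 0.0872, 0.1279]
ee_rot: [[0.02, 1.0, -0.001], [1.0, -0.02, 0.0], [0.0, -0.001, -1.0]]
contact_force: [-0.0, -0.5, -0.3]
gripper_width: 0.45
grip_force: 30.0
```

Call:
play_rows:
  series: [3,-0.7,0,0,0,0,1,4,-1,0,0,0,0,1,4,-1,0,0,0,0,1,4,-1,0,0,0,0,1,3,-0.7,0,0,0,0,1,0,0,0,0,0,0,1,0,0,0,0,0,0,1]

```text
time_s: 16.18
tool_pos: [0.6109, 0.0435, 0.1267]
ee_rot: [[0.019, 1.0, -0.002], [1.0, -0.019, 0.0], [0.0, -0.002, -1.0]]
contact_force: [-0.2, -0.2, -1.1]
gripper_width: 0.457
grip_force: 30.0
```

```bash
python3 - <<'E'
from h import *
s=state();print(s["time_s"],np.round(s["tool_pos"],4),s["gripper_width"],s["grip_force"])
im=read_camera("wrist")
cv2.imwrite("pics/w5.png",im)
g=cv2.inRange(im,(100,90,100),(175,165,175));g=cv2.morphologyEx(g,cv2.MORPH_OPEN,np.ones((5,5)))
n,l,st,ce=cv2.connectedComponentsWithStats(g)
for i in range(1,n):
    u,v=ce[i]
    if st[i][4]>700: print(st[i],np.round(ce[i],1),np.round(onz("wrist",u,v,.145),4),np.round(onz("wrist",u,v,.08),4))
cv2.imwrite("pics/c5.png",cv2.resize(im[60:420,160:400],(534,800))[:600])
cv2.imwrite("pics/c5.png",cv2.resize(im[60:360,160:400],(480,600)))
E
```

```text
16.175 [0.6109 0.0435 0.1267] 0.4568284662425962 30.000014305114746
[  455     2   105   334 10207] [502.5 242.2] [0.718  0.0578 0.145 ] [0.7599 0.0333 0.08  ]
[ 242   20   75   79 3373] [275.7  46.5] [0.6127 0.1451 0.145 ] [0.6122 0.1558 0.08  ]
[ 253  115   59   60 2842] [282.  144.6] [0.6146 0.1052 0.145 ] [0.6149 0.0998 0.08  ]
[268 179  45  30 857] [295.  191.1] [0.6202 0.0842 0.145 ] [0.6227 0.0703 0.08  ]
[ 242  237   76   70 4229] [279.4 271.6] [0.6124 0.0446 0.145 ] [0.6117 0.0147 0.08  ]
[ 331  247   44   75 1541] [352.  288.1] [0.6477 0.0352 0.145 ] [0.6613 0.0015 0.08  ]
[ 187  268   37   65 1218] [204.  299.3] [0.5748 0.0304 0.145 ] [ 0.5591 -0.0051  0.08  ]
[227 298  33  37 923] [244.9 319.5] [0.5946 0.0188 0.145 ] [ 0.5868 -0.0215  0.08  ]
[261 308  37  27 947] [279.1 321.7] [0.6117 0.0173 0.145 ] [ 0.6108 -0.0236  0.08  ]
[ 174  345  207   21 4043] [276.9 355. ] [ 0.6102 -0.0021  0.145 ] [ 0.6087 -0.0508  0.08  ]
[ 223  375   78   45 1602] [249.3 402.4] [ 0.5948 -0.0314  0.145 ] [ 0.587 -0.092  0.08 ]
```

View pics/c5.png

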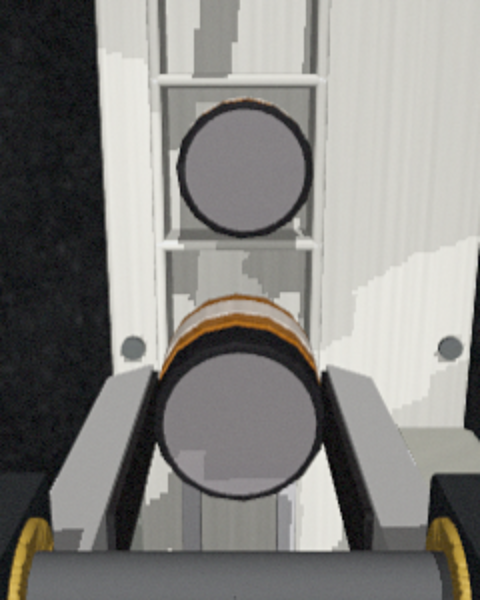

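```bash
python3 - <<'E'
from h import *
for nm,p,z in [("cL",(279.8,99.5),.058),("cR",(280,181.5),.058),("jar",(279.4,60+425/2),.1442)]: print(nm,np.round(onz("wrist",*p,z),4))
E
```

```text
cL [0.614  0.1272 0.058 ]
cR [0.6132 0.0726 0.058 ]
jar [0.6124 0.0438 0.1442]
```

Call:
play_rows:
  series: [0.1,0.08,0,0,0,0,1,0,0,-2,0,0,0,1,0,0,-2,0,0,0,1,0,0,-1,0,0,0,1,0,0,-0.8,0,0,0,1,0,0,-0.5,0,0,0,1,0,0,0,0,0,0,1]

```text
time_s: 17.1
tool_pos: [0.6132, 0.044, 0.0643]
ee_rot: [[0.02, 1.0, -0.0], [1.0, -0.02, 0.0], [0.0, -0.0, -1.0]]
contact_force: [0.7, 0.3, -1.1]
gripper_width: 0.452
grip_force: 30.0
```

Call:
play_rows:
  series: [0,0,-0.1,0,0,0,1,0,0,0,0,0,0,0,0,0,0,0,0,0,0,0,0,0,0,0,0,0,0,0,2,0,0,0,0,0,0,5,0,0,0,0,0,1,5,0,0,0,0,0,4,2,0,0,0,0]

```text
time_s: 18.1
tool_pos: [0.6155, 0.0932, 0.2096]
ee_rot: [[0.023, 1.0, 0.008], [1.0, -0.023, -0.0], [-0.0, 0.008, -1.0]]
contact_force: [0.9, 0.6, 0.2]
gripper_width: 0.998
grip_force: 0.0
```

Call:
play_rows:
  series: [0,4,0,0,0,0,0,0,4,0,0,0,0,0,0.1,3,0,0,0,0,0,0,1.2,0,0,0,0,0,0,0,0,0,0,0,0,0,0,0,0,0,0,0]

```text
time_s: 18.85
tool_pos: [0.6143, 0.215, 0.2037]
ee_rot: [[0.021, 1.0, 0.0], [1.0, -0.021, -0.0], [-0.0, 0.0, -1.0]]
contact_force: [-0.7, -0.9, -0.9]
gripper_width: 0.999
grip_force: 0.0
```

```bash
python3 - <<'E'
from h import *
s=state();print(s["time_s"],np.round(s["tool_pos"],4),s["gripper_width"])
im=read_camera("wrist");t=read_camera("top");a=read_camera("scene")
x=np.hstack([cv2.resize(im,(400,300)),cv2.resize(t[125:265,190:430],(400,300))])
y=cv2.resize(a[150:240,190:330],(800,300))
cv2.imwrite("pics/c6.png",np.vstack([x,y]))
E
```

```text
18.85 [0.6143 0.215  0.2037] 0.9993680206589268
```

View pics/c6.png

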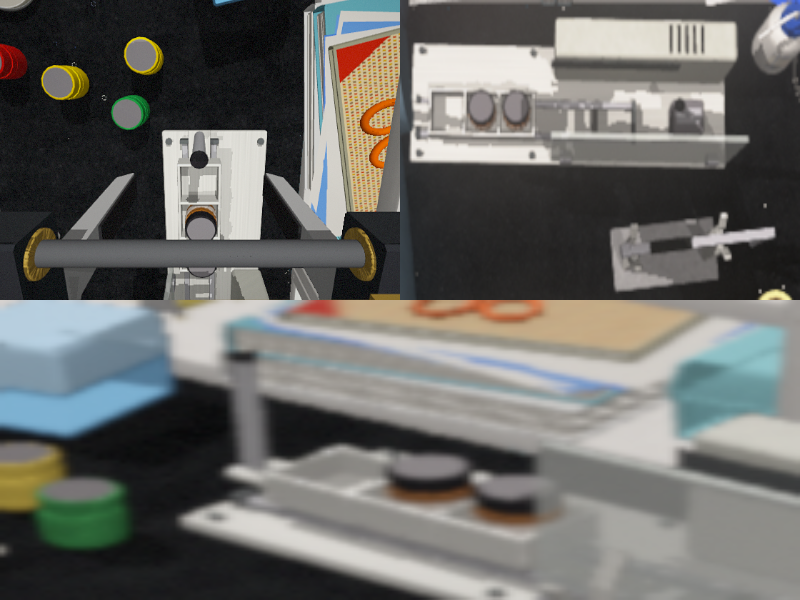

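Both jars stand in the middle and right pockets, and no other amber jar is visible. I'll grip the post and slide the carriage home.

Call:
play_rows:
  series: [0,0.1,-4,0,0,0,0.3,0,0,-4,0,0,0,0.5,0,0,-1.4,0,0,0,1,0,0,0,0,0,0,1,0,0,0,0,0,0,1,0,0,0,0,0,0,1,0,0,0,0,0,0,1,0,0,0,0,0,0,1]

```text
time_s: 20.0
tool_pos: [0.6139, 0.2171, 0.1098]
ee_rot: [[0.02, 1.0, -0.001], [1.0, -0.02, 0.0], [0.0, -0.001, -1.0]]
contact_force: [-10.1, 1.3, 4.8]
gripper_width: 0.189
grip_force: 8.2
```

Call:
play_rows:
  series: [0,0,0,0,0,0,1,0,0,0,0,0,0,1,0,0,0,0,0,0,1,0,0,0,0,0,0,1,0,0,0,0,0,0,1]

```text
time_s: 20.62
tool_pos: [0.6138, 0.2171, 0.1098]
ee_rot: [[0.02, 1.0, -0.001], [1.0, -0.02, 0.0], [0.0, -0.001, -1.0]]
contact_force: [-5.2, 0.9, 5.1]
gripper_width: 0.176
grip_force: 30.0
```

Call:
play_rows:
  series: [0,-0.5,0,0,0,0,1,0,-1.3,0,0,0,0,1,-0.05,-2,0,0,0,0,1,-0.05,-2,0,0,0,0,1,-0.05,-2,0,0,0,0,1,-0.05,-2,0,0,0,0,1,0,-2,0,0,0,0,1,0,-1.2,0,0,0,0,1]

```text
time_s: 21.62
tool_pos: [0.6113, 0.0864, 0.1098]
ee_rot: [[0.02, 1.0, -0.002], [1.0, -0.02, 0.0], [0.0, -0.002, -1.0]]
contact_force: [-6.7, 2.3, 6.8]
gripper_width: 0.173
grip_force: 30.0
```

Call:
play_rows:
  series: [-0.05,-0.8,0,0,0,0,1,0,-0.6,0,0,0,0,1,0,-0.6,0,0,0,0,1,0,-0.4,0,0,0,0,1,0,0,0,0,0,0,1,0,0,0,0,0,0,1]

```text
time_s: 22.38
tool_pos: [0.6109, 0.067, 0.1099]
ee_rot: [[0.02, 1.0, -0.001], [1.0, -0.02, 0.007], [0.007, -0.002, -1.0]]
contact_force: [-4.6, 13.8, 6.9]
gripper_width: 0.174
grip_force: 30.0
```

Call:
play_rows:
  series: [0,0.25,0,0,0,0,1,0,0,0,0,0,0,0,0,0,0,0,0,0,0,0,0,0,0,0,0,0,0,0,0,0,0,0,0,0,0,3,0,0,0,0,0,0,5,0,0,0,0,0,0,5,0,0,0,0]

```text
time_s: 23.38
tool_pos: [0.6114, 0.0654, 0.2405]
ee_rot: [[0.02, 1.0, -0.001], [1.0, -0.02, 0.0], [-0.0, -0.001, -1.0]]
contact_force: [-0.3, 0.8, 0.0]
gripper_width: 0.882
grip_force: 0.0
```

Call:
play_rows:
  series: [-3,-3.5,0,0,0,1,0,-3,-4,0,0,0,1,0,-3,-4,0,0,0,1,0,-3,-4,0,0,0,1,0,-3,-4,0,0,0,1,0,-2,-4,0,0,0,0.8,0,0,-1.8,0,0,0,0,0,0,0,0,0,0,0,0]

```text
time_s: 24.38
tool_pos: [0.442, -0.1881, 0.2395]
ee_rot: [[-0.08, 0.997, 0.0], [0.997, 0.08, 0.0], [0.0, 0.0, -1.0]]
contact_force: [0.3, 0.9, -0.2]
gripper_width: 1.0
grip_force: 0.0
```

```bash
python3 - <<'E'
from h import *
s=state();print(s["time_s"],np.round(s["tool_pos"],4),np.round(s["ee_rot"],3).tolist())
im=read_camera("wrist");t=read_camera("top")
cv2.imwrite("pics/w7.png",im);cv2.imwrite("pics/t7.png",t)
x=np.hstack([im[:,60:500],cv2.resize(t[130:270,190:430],(360,210))[[min(i,209) for i in range(420)]]])
cv2.imwrite("pics/c7.png",x)
E
```

```text
24.375 [ 0.442  -0.1881  0.2395] [[-0.08, 0.997, 0.0], [0.997, 0.08, 0.0], [0.0, 0.0, -1.0]]
```

View pics/c7.png

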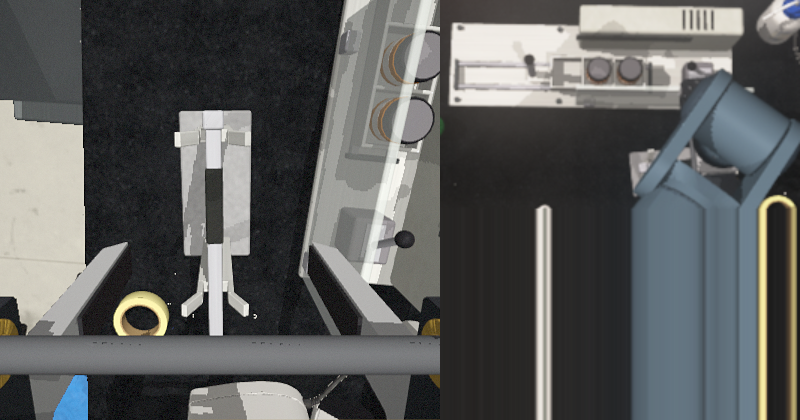

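The wrist view shows the rod hanging in its forks, with the rubber grip centred at about (274,206). The top view shows the carriage home with both jars still in it.

```bash
python3 - <<'E'
from h import *
im=cv2.imread("pics/w7.png");g=cv2.cvtColor(im,cv2.COLOR_BGR2GRAY)
for v in (115,150,180,206,230,255,275,300,325):
    r=g[v,250:310].astype(int); print(v,list(r[::3]))
for nm,p,z in [("g",(274,206),.143),("tail",(272,111),.141),("g1",(273.5,168),.143),("g2",(275,244),.143),("fwd",(276.5,330),.141)]: print(nm,np.round(onz("wrist",*p,z),4))
E
```

```text
115 [np.int64(193), np.int64(189), np.int64(197), np.int64(193), np.int64(160), np.int64(224), np.int64(222), np.int64(224), np.int64(224), np.int64(222), np.int64(223), np.int64(169), np.int64(186), np.int64(175), np.int64(177), np.int64(175), np.int64(173), np.int64(173), np.int64(172), np.int64(176)]
150 [np.int64(191), np.int64(195), np.int64(195), np.int64(138), np.int64(139), np.int64(147), np.int64(224), np.int64(225), np.int64(225), np.int64(222), np.int64(202), np.int64(136), np.int64(196), np.int64(195), np.int64(190), np.int64(192), np.int64(192), np.int64(194), np.int64(192), np.int64(188)]
180 [np.int64(194), np.int64(140), np.int64(140), np.int64(137), np.int64(129), np.int64(34), np.int64(54), np.int64(52), np.int64(51), np.int64(57), np.int64(52), np.int64(202), np.int64(192), np.int64(191), np.int64(192), np.int64(198), np.int64(198), np.int64(198), np.int64(192), np.int64(195)]
206 [np.int64(141), np.int64(135), np.int64(136), np.int64(143), np.int64(138), np.int64(106), np.int64(61), np.int64(56), np.int64(59), np.int64(63), np.int64(61), np.int64(167), np.int64(19
[... 1041 characters left out ...]
 np.int64(189), np.int64(185), np.int64(214), np.int64(28), np.int64(95), np.int64(216), np.int64(220), np.int64(222), np.int64(222), np.int64(18), np.int64(20), np.int64(194), np.int64(182), np.int64(181), np.int64(202), np.int64(190), np.int64(85), np.int64(30)]
325 [np.int64(20), np.int64(27), np.int64(13), np.int64(31), np.int64(20), np.int64(19), np.int64(46), np.int64(217), np.int64(219), np.int64(220), np.int64(220), np.int64(16), np.int64(23), np.int64(30), np.int64(29), np.int64(34), np.int64(30), np.int64(36), np.int64(38), np.int64(36)]
g [ 0.4391 -0.1828  0.143 ]
tail [ 0.4319 -0.111   0.141 ]
g1 [ 0.4363 -0.1529  0.143 ]
g2 [ 0.4424 -0.2143  0.143 ]
fwd [ 0.4501 -0.2943  0.141 ]
```

Call:
play_rows:
  series: [-0.25,0.2,-3,0,0,0.6,0.2,0,0,-4,0,0,0,0.4,0,0,-4,0,0,0,0.5,0,0,-1.05,0,0,0,0.6,0,0,0,0,0,0,1,0,0,0,0,0,0,1,0,0,0,0,0,0,1,0,0,0,0,0,0,1]

```text
time_s: 25.48
tool_pos: [0.4396, -0.1858, 0.1198]
ee_rot: [[-0.092, 0.996, 0.001], [0.996, 0.092, -0.001], [-0.001, 0.001, -1.0]]
contact_force: [-2.0, 0.2, 0.9]
gripper_width: 0.183
grip_force: 0.7
```

Call:
play_rows:
  series: [0,0,0,0,0,0,1,0,0,0,0,0,0,1,0,0,0,0,0,0,1,0,0,0,0,0,0,1]

```text
time_s: 25.98
tool_pos: [0.4393, -0.1858, 0.1196]
ee_rot: [[-0.092, 0.996, 0.0], [0.996, 0.092, -0.001], [-0.001, 0.0, -1.0]]
contact_force: [-2.0, 0.5, 5.0]
gripper_width: 0.149
grip_force: 30.0
```

Call:
play_rows:
  series: [0,0,0.5,0,0,0,1,0,0,1.5,0,0,0,1,0,0,2.5,0,0,0,1,0,0,3,0,0,0,1,0,0,3,0,0,0,1,0,0,3,0,0,0,1,0,0,3,0,0,0,1,0,0,1.5,0,0,0,1]

```text
time_s: 26.98
tool_pos: [0.4396, -0.1857, 0.3013]
ee_rot: [[-0.092, 0.996, 0.003], [0.996, 0.092, -0.002], [-0.002, 0.002, -1.0]]
contact_force: [-0.5, 0.2, -2.4]
gripper_width: 0.148
grip_force: 30.0
```

Call:
play_rows:
  series: [0.4,1,0,0,0,3,1,0.8,1.6,0,0,0,6,1,0.8,1.6,0,0,0,6,1,0.8,1.6,0,0,0,6,1,0.8,1.6,0,0,0,6,1,0.8,1.6,0,0,0,6,1,0.8,1.6,0,0,0,5,1,0.8,1.5,0,0,0,2,1]

```text
time_s: 27.98
tool_pos: [0.4988, -0.063, 0.2973]
ee_rot: [[-0.712, 0.702, -0.003], [0.702, 0.712, 0.001], [0.003, -0.001, -1.0]]
contact_force: [-0.6, -0.3, -1.4]
gripper_width: 0.148
grip_force: 30.0
```

Call:
play_rows:
  series: [0,0,0,0,0,0,1,0,0,0,0,0,0,1]

```text
time_s: 28.22
tool_pos: [0.4989, -0.0645, 0.2985]
ee_rot: [[-0.71, 0.704, -0.001], [0.704, 0.71, -0.0], [0.001, -0.001, -1.0]]
contact_force: [-0.2, -0.1, -1.7]
gripper_width: 0.146
grip_force: 30.0
```

```bash
python3 - <<'E'
from h import *
s=state();print(s["time_s"],np.round(s["tool_pos"],4),np.round(s["ee_rot"],3).tolist(),np.round(s["contact_force"],2),np.round(s["ft_torque"],2))
a=read_camera("scene");b=read_camera("top");w=read_camera("wrist")
for n,i in(("s",a),("t",b),("w",w)): cv2.imwrite(f"pics/{n}8.png",i)
x=np.hstack([cv2.resize(a[130:310,230:430],(400,360)),cv2.resize(b[130:270,250:410],(400,350))[[min(i,349) for i in range(360)]]])
y=cv2.resize(w[:,:],(320,240)); z=np.zeros((240,800,3),np.uint8); z[:,:320]=y
z[:,320:]=cv2.resize(b[90:330,150:470],(480,240))
cv2.imwrite("pics/c8.png",np.vstack([x,z]))
for nm,X in [("leg",(.6065,-.170,.2)),("end",(.6065,-.17,.31)),("grip",tuple(np.array(s["tool_pos"])+[0,0,.016]))]: print(nm,proj("scene",X),proj("top",X))
E
```

```text
28.225 [ 0.4989 -0.0645  0.2985] [[-0.71, 0.704, -0.001], [0.704, 0.71, -0.0], [0.001, -0.001, -1.0]] [-0.23 -0.14 -1.66] [-0.06 -0.02  0.04]
leg [351.64584181 191.33072987] [347.3659333  165.49891308]
end [355.46164973 147.03703222] [355.10485561 153.04074445]
grip [286.76690702 149.23970538] [306.93038801 202.01625798]
```

View pics/c8.png

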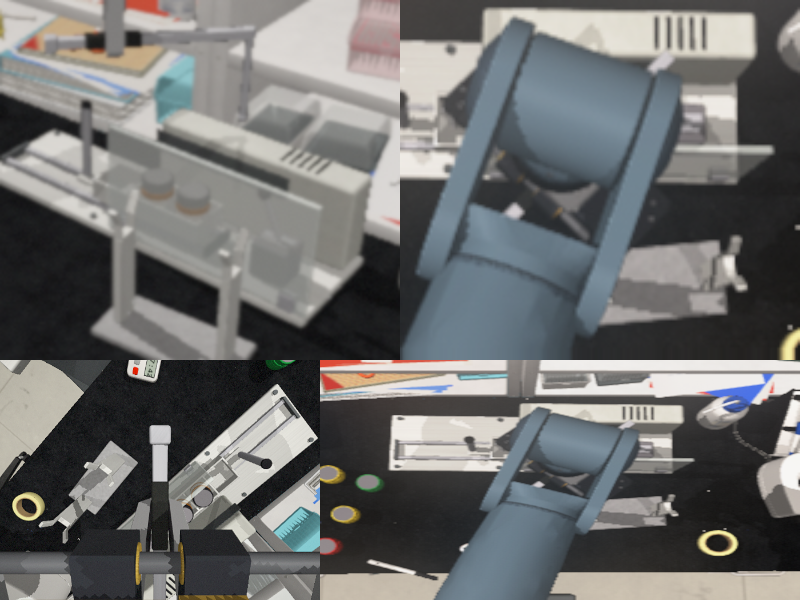

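The rod is level, and the leg tip is at (351,190) in the scene view, as predicted. I'll lower it behind the screen and push the lever to the right.

Call:
play_rows:
  series: [0,0,-2,0,0,0,1,0,0,-3,0,0,0,1,0,0,-3,0,0,0,1,0,0,-2,0,0,0,1,0,0,-0.4,0,0,0,1,0,-1,0,0,0,0,1,0,-1,0,0,0,0,1,0,0,0,0,0,0,1]

```text
time_s: 29.38
tool_pos: [0.4996, -0.0856, 0.1958]
ee_rot: [[-0.709, 0.705, 0.002], [0.705, 0.709, -0.001], [-0.002, 0.001, -1.0]]
contact_force: [0.4, -0.2, -2.2]
gripper_width: 0.145
grip_force: 30.0
```

Call:
play_rows:
  series: [0,-0.7,0,0,0,0,1,0,-0.7,0,0,0,0,1,0,-0.7,0,0,0,0,1,-0.05,-0.7,0,0,0,0,1,0,-0.7,0,0,0,0,1,0,-0.7,0,0,0,0,1,0,0,0,0,0,0,1]

```text
time_s: 30.25
tool_pos: [0.4986, -0.127, 0.1948]
ee_rot: [[-0.71, 0.704, -0.0], [0.704, 0.71, -0.0], [0.0, -0.0, -1.0]]
contact_force: [0.2, 0.8, -1.7]
gripper_width: 0.147
grip_force: 30.0
```

Call:
play_rows:
  series: [-0.05,-0.5,0,0,0,0,1,0,-0.3,0,0,0,0,1,0,0,0,0,0,0,1]

```text
time_s: 30.62
tool_pos: [0.4978, -0.1339, 0.195]
ee_rot: [[-0.711, 0.704, -0.001], [0.704, 0.711, 0.002], [0.002, 0.0, -1.0]]
contact_force: [-2.9, 4.2, 0.5]
gripper_width: 0.147
grip_force: 30.1
```

```bash
python3 - <<'E'
from h import *
s=state();print(s["time_s"],np.round(s["tool_pos"],4),np.round(s["contact_force"],2),np.round(s["ft_torque"],2))
w=read_camera("scene");cv2.imwrite("pics/s9.png",w)
for nm,X in [("ballL",(.6065,-.207,.12)),("ballR",(.6057,-.255,.12)),("pivot",(.606,-.231,.07))]: print(nm,proj("scene",X),proj("top",X))
d=cv2.absdiff(w,cv2.imread("pics/s8.png")).max(2)
def ab(im): 
    g=cv2.cvtColor(im[215:265,350:400],cv2.COLOR_BGR2GRAY); return g
for n in("s8","s9"): print(n); print("\n".join(" ".join(f"{x:3d}" for x in r[::2]) for r in ab(cv2.imread(f"pics/{n}.png"))[::2]))
E
```

```text
30.625 [ 0.4978 -0.1339  0.195 ] [-2.87  4.19  0.5 ] [1.01 0.41 0.24]
ballL [362.75219401 225.80794454] [357.11284338 173.18315239]
ballR [381.03036359 233.01959693] [375.92746399 173.49565739]
pivot [369.68484647 246.86578476] [362.92354669 177.68475345]
s8
 60  61  61  62  64  67  85 113 125 129 132 136 151 174 188 196 196 163 195 161 132 188 202 202 203
156 109  76  62  62  62  62  65  71  88 111 127 130 136 144 162 180 191 196 178 198 204 204 203 203
158 173 171 136 100  66  62  61  62  61  65  79 109 130 130 132 135 147 168 185 194 199 203 202 202
136 136 147 170 177 157 119  79  62  60  60  63  97 128 130 130 129 129 132 139 156 174 189 197 200
140 141 138 134 139 155 174 170 136 102  69  62 105 129 130 129 130 130 131 131 130 134 142 160 177
141 141 142 141 133 120 124 140 168 177 158 120 124 130 130 130 130 130 131 131 131 130 130 131 135
142 141 141 141 135 118 116 118 131 138 154 176 186 174 145 133 130 130 129 131 131 130 130 130 131
141 141 141 141 141 129 121 131 139 138 135 137 156 180 191 186 157 138 131 130 129 129 130 129 130
141 141 141 142 142 140 138 141 141 141 1
[... 3461 characters left out ...]

163 158 160 142 136 137 138 139 142 144 142 140 145 152 142 135 137 140 141 134 129 128 129 129 128
163 151 161 131 128 132 135 137 137 137 141 145 143 134 133 128 137 140 141 131 129 129 129 130 129
154 153 159 129 126 126 127 131 135 136 137 137 137 129 128 129 138 141 142 131 128 129 129 130 129
144 151 152 127 126 125 125 126 127 130 133 134 130 125 126 131 139 140 141 131 129 129 130 130 130
146 153 150 127 125 125 126 126 126 126 126 127 126 125 125 132 145 145 140 126 127 131 130 130 131
147 155 146 127 125 125 126 126 125 125 126 126 126 125 125 145 150 148 147 147 135 128 127 128 131
155 156 143 126 125 126 126 126 125 126 127 126 125 124 125 154 166 163 169 169 156 152 143 126 128
```

```bash
python3 - <<'E'
from h import *
for n,(u,v) in (("s8",(362,227)),("s9",(380,234))):
    g=cv2.cvtColor(cv2.imread(f"pics/{n}.png"),cv2.COLOR_BGR2GRAY).astype(float)[v-5:v+6,u-5:u+6]
    w=np.clip(132-g,0,20); y,x=np.mgrid[v-5:v+6,u-5:u+6]; print(n,(w*x).sum()/w.sum(),(w*y).sum()/w.sum())
E
```

```text
s8 362.4720812182741 225.93908629441626
s9 379.6610644257703 234.12605042016807
```

Call:
play_rows:
  series: [0,-0.15,0,0,0,0,1,0,0,0,0,0,0,1,0,0,0,0,0,0,1]

```text
time_s: 31.05
tool_pos: [0.4975, -0.1347, 0.1951]
ee_rot: [[-0.711, 0.703, -0.002], [0.703, 0.711, 0.003], [0.003, 0.001, -1.0]]
contact_force: [-4.4, 6.3, 2.8]
gripper_width: 0.149
grip_force: 30.1
```

```bash
python3 - <<'E'
from h import *
s=state();print(np.round(s["tool_pos"],4),np.round(s["contact_force"],2),np.round(s["ft_torque"],2))
cv2.imwrite("pics/s10.png",read_camera("scene"))
for n,(u,v) in (("s9",(380,234)),("s10",(380,234))):
    g=cv2.cvtColor(cv2.imread(f"pics/{n}.png"),cv2.COLOR_BGR2GRAY).astype(float)[v-5:v+6,u-5:u+6]
    w=np.clip(132-g,0,20); y,x=np.mgrid[v-5:v+6,u-5:u+6]; print(n,(w*x).sum()/w.sum(),(w*y).sum()/w.sum())
E
```

```text
[ 0.4975 -0.1347  0.1951] [-4.37  6.28  2.81] [1.48 0.7  0.32]
s9 379.6610644257703 234.12605042016807
s10 379.66386554621846 234.1484593837535
```

The ball went from (362,226) to (380,234) and didn't move under a further nudge, so the lever is at its stop. I'll back the rod off, lift it out and check how it sits in the grip.

Call:
play_rows:
  series: [0,0.5,0,0,0,0,1,0,1.5,0,0,0,0,1,0,1.5,0,0,0,0,1,0,1,1,0,0,0,1,0,0,3,0,0,0,1,0,0,3,0,0,0,1,0,0,2.5,0,0,0,1,0,0,1,0,0,0,1]

```text
time_s: 32.1
tool_pos: [0.4989, -0.0909, 0.3024]
ee_rot: [[-0.711, 0.703, 0.004], [0.703, 0.711, -0.002], [-0.004, 0.001, -1.0]]
contact_force: [-0.1, 0.4, -2.6]
gripper_width: 0.15
grip_force: 30.0
```

Call:
play_rows:
  series: [0,0,0,0,0,0,1,0,0,0,0,0,0,1]

```text
time_s: 32.35
tool_pos: [0.4976, -0.0907, 0.2986]
ee_rot: [[-0.71, 0.704, -0.002], [0.704, 0.71, 0.001], [0.002, -0.001, -1.0]]
contact_force: [-0.5, 0.5, -2.1]
gripper_width: 0.146
grip_force: 30.0
```

```bash
python3 - <<'E'
from h import *
s=state();p=s["tool_pos"];print(s["time_s"],np.round(p,4),np.round(s["ee_rot"],3).tolist(),np.round(s["contact_force"],2))
a=read_camera("scene");w=read_camera("wrist");cv2.imwrite("pics/s11.png",a);cv2.imwrite("pics/w11.png",w)
# rod in hand frame: wrist images before (8) and after (11)
for v in (70,80,90,110,130):
    for n in("w8","w11"):
        g=cv2.cvtColor(cv2.imread(f"pics/{n}.png"),cv2.COLOR_BGR2GRAY)[v,245:320]; e=np.where(g>170)[0]
        print(v,n,e.min()+245 if len(e) else None,e.max()+245 if len(e) else None,end=" | ")
    print()
for n in("w8","w11"):
    g=cv2.cvtColor(cv2.imread(f"pics/{n}.png"),cv2.COLOR_BGR2GRAY); print(n,[int(x) for x in g[105:240:4,280]])
dx=np.array(p)-[.4989,-.0645,.2985]
print("tip pred",proj("scene",np.array([.6065,-.170,.2])+dx),"from",proj("scene",(.6065,-.17,.2)))
g8=cv2.cvtColor(cv2.imread("pics/s8.png"),cv2.COLOR_BGR2GRAY);g11=cv2.cvtColor(a,cv2.COLOR_BGR2GRAY)
t=g8[135:200,338:366];u0,v0=proj("scene",np.array([.6065,-.170,.25])+dx)-proj("scene",(.6065,-.17,.25))
r=cv2.matchTemplate(g11[115:225,318:400],t,cv2.TM_CCOEFF_NORMED);print(cv2.minMaxLoc(r),"expected",20+u0,20+v0)
E
```

```text
32.35 [ 0.4976 -0.0907  0.2986] [[-0.71, 0.704, -0.002], [0.704, 0.71, 0.001], [0.002, -0.001, -1.0]] [-0.46  0.5  -2.12]
70 w8 None None | 70 w11 None None | 
80 w8 None None | 80 w11 None None | 
90 w8 None None | 90 w11 None None | 
110 w8 None None | 110 w11 None None | 
130 w8 263 298 | 130 w11 264 298 | 
w8 [9, 29, 37, 205, 208, 208, 202, 205, 201, 199, 170, 208, 209, 206, 205, 207, 206, 207, 206, 206, 207, 206, 207, 207, 206, 208, 207, 51, 48, 58, 47, 50, 44, 55]
w11 [23, 29, 39, 204, 208, 205, 202, 204, 198, 200, 169, 205, 203, 204, 206, 205, 203, 205, 205, 207, 206, 204, 206, 205, 206, 207, 207, 53, 48, 55, 45, 49, 55, 51]
tip pred [361.38155606 194.92547762] from [351.64584181 191.33072987]
(-0.4511018395423889, 0.7087827920913696, (20, 34), (30, 23)) expected 30.014479328999926 23.40073603372599
```

The rod hasn't shifted in the grip. Returning it to the rest.

Call:
play_rows:
  series: [-0.4,-0.8,0,0,0,-3,1,-0.8,-1.3,0,0,0,-6,1,-0.8,-1.3,0,0,0,-6,1,-0.8,-1.3,0,0,0,-6,1,-0.8,-1.3,0,0,0,-6,1,-0.8,-1.3,0,0,0,-6,1,-0.8,-1.3,0,0,0,-5,1,-0.6,-0.9,0,0,0,-2,1]

```text
time_s: 33.45
tool_pos: [0.4395, -0.1868, 0.2997]
ee_rot: [[-0.089, 0.996, -0.0], [0.996, 0.089, 0.0], [0.0, -0.0, -1.0]]
contact_force: [1.0, 0.6, -1.7]
gripper_width: 0.152
grip_force: 30.0
```

Call:
play_rows:
  series: [0,0,0,0,0,0,1,0,0,0,0,0,0,1,0,0,0,0,0,0,1]

```text
time_s: 33.83
tool_pos: [0.4403, -0.1856, 0.2999]
ee_rot: [[-0.093, 0.996, -0.0], [0.996, 0.093, 0.0], [0.0, -0.0, -1.0]]
contact_force: [0.3, -0.9, -2.0]
gripper_width: 0.148
grip_force: 30.0
```

Call:
play_rows:
  series: [-0.1,0,-3,0,0,0,1,0,0,-4,0,0,0,1,0,0,-4,0,0,0,1,0,0,-3,0,0,0,1,0,0,-2,0,0,0,1,0,0,-1,0,0,0,1,0,0,0,0,0,0,1]

```text
time_s: 34.7
tool_pos: [0.4391, -0.1857, 0.1297]
ee_rot: [[-0.092, 0.996, -0.001], [0.996, 0.092, 0.001], [0.001, -0.001, -1.0]]
contact_force: [0.3, 0.2, -2.3]
gripper_width: 0.143
grip_force: 30.0
```

Call:
play_rows:
  series: [0,0,-0.5,0,0,0,1,0,0,-0.4,0,0,0,1,0,0,0,0,0,0,1]

```text
time_s: 35.08
tool_pos: [0.4391, -0.186, 0.1209]
ee_rot: [[-0.092, 0.996, -0.0], [0.996, 0.092, 0.0], [0.0, -0.0, -1.0]]
contact_force: [-0.6, 0.1, -1.3]
gripper_width: 0.149
grip_force: 30.0
```

Next I'll lower the last millimetre, release and withdraw upwards.

Call:
play_rows:
  series: [0,0,-0.12,0,0,0,1,0,0,0,0,0,0,0.6,0,0,0,0,0,0,0.3,0,0,0,0,0,0,0,0,0,0,0,0,0,0,0,0,0,0,0,0,0,0,0,0,0,0,0,0,0,0,3,0,0,0,0]

```text
time_s: 36.08
tool_pos: [0.4375, -0.1848, 0.1478]
ee_rot: [[-0.092, 0.996, -0.005], [0.996, 0.092, 0.003], [0.004, -0.004, -1.0]]
contact_force: [-0.1, 0.2, 0.8]
gripper_width: 0.854
grip_force: 0.0
```

Call:
play_rows:
  series: [0,0,5,0,0,0,0,0,0,5,0,0,0,0,-2,3,2,0,0,0,0,-3,5,0,0,0,0,0,-2,5,0,0,0,0,0,0,5,0,0,0,0,0,0,5,0,0,0,0,0,0,5,0,0,0,0,0]

```text
time_s: 37.08
tool_pos: [0.3689, 0.0955, 0.27]
ee_rot: [[-0.092, 0.996, 0.001], [0.996, 0.092, -0.0], [-0.0, 0.001, -1.0]]
contact_force: [0.7, 0.5, -0.2]
gripper_width: 1.0
grip_force: 0.0
```

Call:
play_rows:
  series: [0,5,0,0,0,0,0,0,4,0,0,0,0,0,0,0,0,0,0,0,0,0,0,0,0,0,0,0]

```text
time_s: 37.58
tool_pos: [0.3691, 0.1836, 0.2696]
ee_rot: [[-0.092, 0.996, -0.0], [0.996, 0.092, -0.0], [-0.0, -0.0, -1.0]]
contact_force: [-0.8, -0.9, -0.3]
gripper_width: 0.997
grip_force: 0.0
```

```bash
python3 - <<'E'
from h import *
s=state();print(s["time_s"],np.round(s["tool_pos"],3),np.round(s["contact_force"],2))
a=read_camera("scene");t=read_camera("top");cv2.imwrite("pics/s12.png",a);cv2.imwrite("pics/t12.png",t)
s0=cv2.imread("pics/scene0.png");t0=cv2.imread("pics/top0.png")
def cmp(A,B,r,nm):
    y0,y1,x0,x1=r;T=cv2.cvtColor(A[y0:y1,x0:x1],6);G=cv2.cvtColor(B[y0-8:y1+8,x0-8:x1+8],6)
    print(nm,cv2.minMaxLoc(cv2.matchTemplate(G,T,5))[1::2],"absdiff",cv2.absdiff(T,cv2.cvtColor(B[y0:y1,x0:x1],6)).mean())
# rod on rest (same place: loc (8,8)), post and carriage home, screen
cmp(s0,a,(230,325,275,390),"rod/rest scene"); cmp(t0,t,(222,265,315,418),"rod/rest top")
cmp(s0,a,(178,222,266,282),"post scene"); cmp(t0,t,(160,195,240,335),"carriage top"); cmp(s0,a,(190,240,283,395),"screen")
g=cv2.cvtColor(a,6).astype(float)[229:240,375:386];w=np.clip(132-g,0,20);y,x=np.mgrid[229:240,375:386];print("ball",(w*x).sum()/w.sum(),(w*y).sum()/w.sum())
hsv=cv2.cvtColor(t,40);m=cv2.morphologyEx(cv2.inRange(cv2.cvtColor(t,6),100,150),2,np.ones((7,7)))
n,l,st,ce=cv2.connectedComponentsWithStats(m)
for i in range(1,n):
    if 120<st[i][4]<500 and 150<ce[i][1]<290: print("cap?",st[i][2:],np.round(ce[i]),np.round(onz("top",*ce[i],.08),3))
E
```

```text
37.575 [0.369 0.184 0.27 ] [-0.83 -0.86 -0.28]
rod/rest scene (0.9878954887390137, (8, 8)) absdiff 3.7092906178489704
rod/rest top (0.9572368264198303, (8, 8)) absdiff 7.097538947843757
post scene (0.9998893141746521, (8, 8)) absdiff 0.5085227272727273
carriage top (0.780341625213623, (8, 8)) absdiff 15.157293233082706
screen (0.9785447716712952, (8, 8)) absdiff 2.6851785714285716
ball 379.72701949860726 234.20891364902508
cap? [ 27  12 299] [371. 158.] [ 0.656 -0.252  0.08 ]
cap? [ 21  20 331] [ 50. 166.] [0.635 0.586 0.08 ]
cap? [ 13  13 154] [294. 174.] [ 0.613 -0.048  0.08 ]
cap? [ 12  12 137] [316. 175.] [ 0.612 -0.107  0.08 ]
cap? [ 12  13 144] [154. 202.] [0.54  0.312 0.08 ]
cap? [ 14  10 126] [181. 210.] [0.517 0.242 0.08 ]
```

```bash
python3 - <<'E'
from h import *
a=cv2.imread("pics/s12.png");t=cv2.imread("pics/t12.png");s0=cv2.imread("pics/scene0.png");t0=cv2.imread("pics/top0.png")
def cmp(A,B,r,nm):
    y0,y1,x0,x1=r;up=lambda I:cv2.resize(cv2.cvtColor(I,6),None,fx=4,fy=4,interpolation=2)
    T=up(A[y0:y1,x0:x1]);G=up(B[y0-6:y1+6,x0-6:x1+6]);_,m,_,l=cv2.minMaxLoc(cv2.matchTemplate(G,T,5));print(nm,round(m,3),(np.array(l)-24)/4,"px")
cmp(s0,a,(285,322,365,387),"leg scene");cmp(s0,a,(238,270,296,332),"grip scene");cmp(s0,a,(236,250,283,300),"tail scene")
cmp(t0,t,(228,243,388,419),"leg end top");cmp(t0,t,(233,246,336,370),"grip top");cmp(t0,t,(236,248,318,340),"tail top")
cv2.imwrite("/dev/null.png",a)
E
```

```text
leg scene 0.993 [0.25 0.  ] px
grip scene 0.991 [ 0.25 -0.25] px
tail scene 0.974 [ 0.25 -0.25] px
leg end top 0.991 [ 0.   -0.75] px
grip top 0.987 [ 0.   -0.75] px
tail top 0.964 [ 0.  -0.5] px[ WARN:0@0.048] global loadsave.cpp:1117 imwrite_ imwrite_('/dev/null.png'): can't open file for writing: permission denied
```

The rod hangs within 1–2 mm of where it started, the lever is over, the carriage is home and both jars are in it. Handing in.

```bash
python3 -c "
from workcell import *
print(close_job())"
```

```text
the job is handed in; nothing more can be done
None
```

I handed the job in at about 38 s: both amber jars present stand in the carriage, which is home at its stop; the rod threw the lever fully right; and the rod hangs back on its rest within 1–2 mm of its start.

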